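Dispense a cattle bolus from the dosing carousel

TASK

Turn the dosing carousel's wheel by the bar on its hub until the pocket that holds the bolus lies right over the drop slot in the low front edge of the deck and keep it there a moment; then press down the lever beside the carousel so that the trap tips the bolus into the steel bowl below, and let the lever come back up. Do not touch the bolus, and leave the bowl and everything else on the counter where they stand.

Things in the scene. Friction and masses are not known exactly. Their poses are not given: they have to be found in the camera images.
- dispenser: The dosing carousel, bolted down: white foot 330 x 250 x 12 mm, steel deck 250 mm long and 256 mm wide, carried on struts, sloping 30 degrees. Origin under the foot, z up; at its own yaw 0 the deck's low edge faces the robot (its -x) and the lever is at its +y side. The deck's centre (wheel axis) is 200 mm above the origin; the wheel axis leans 30 degrees from vertical towards the carousel's own -x. Wheel top is 30 mm above the deck.
- wheel (a joint): How far the grey dosing wheel has been turned since the start, rad: reads 0 at the start, wherever the loaded pocket is; positive counter-clockwise looking down onto the deck. Turns up to 6 rad either way and stays where it is left (friction about 0.2 N m). At the start the loaded pocket is 1.7 to 3.14 rad away from the drop slot, to either side.
- deck: The carousel's steel deck. Origin on its upper face at the wheel axis; z is the leaning wheel axis, pointing up and out of the deck; -x points straight downhill, to the drop slot. The wheel on it is 240 mm across and 30 mm thick with five radial pockets, each 34 mm wide, from 32 to 110 mm off the axis, open above and below.
- grip_bar (a point): Top of the black grip bar on the wheel's hub, on the wheel axis, 85 mm above the deck. The bar is 64 mm long, 18 mm thick and 48 mm high (along the axis) and turns with the wheel; it rises from the hub, whose top is 37 mm above the deck. This point's z is the wheel axis pointing out of the deck; its x is the bar's long direction, and its -x points to the loaded pocket.
- drop_slot (a point): Where the bolus's centre comes to lie when its pocket is over the drop slot: 73 mm downhill of the wheel axis and 13 mm above the deck. The slot is 44 mm wide and closed below by the trap.
- trap (a joint): Angle of the sprung aluminium trap under the slot, rad: 0 shut, 0.70 fully open. The lever is fixed to it. It hinges on a level axle (the carousel's y) 22 mm downhill of the wheel axis and 10 mm below the deck. Its spring shuts it again.
- lever_pad (a point): Centre of the top of the black thumb pad, 36 x 40 mm, at the end of the trap's lever, 168 mm to the carousel's +y side. Shut, the pad is level and the lever rises 20 degrees above level towards the carousel's -x, 105 mm long from the axle; pressed down it swings in an arc about the axle to 20 degrees below level, the pad sinking about 72 mm, against some 2 to 4 N.
- bolus: White rounded bolus, 70 mm long, 26 mm diameter, 50 g, lying radially in a pocket of the wheel. Origin at its centre, x along it.
- bowl: Loose steel bowl, 120 mm across the rim, 100 mm across the foot, 58 mm high, standing on the carousel's foot under the drop slot. Origin at the centre of its underside.
- spray_bottle: Bystander: white spray bottle, 60 mm across, 180 mm high, standing right of the carousel. Origin under its centre.
- tablet_jar: Bystander: jar, 64 mm across, 85 mm high, behind and left of the carousel. Origin under its centre.
- powder_jar: Bystander: jar, 56 mm across, 70 mm high, right of the carousel. Origin under its centre.
- forceps: Bystander: steel forceps, 170 mm long, 6 mm thick, lying on the counter. Origin under their middle.
- swab_pot: Bystander: white bowl, 100 mm across, 50 mm high. Origin under its centre.
Things that resemble listed ones, but are neither listed nor needed, are in the scene too. There is more than one size of the bolus; the job needs the smallest.

How it is judged:
On the way, in this order (a step that is already met when the one before it is completed fails the run):
1. the loaded pocket lies over the drop slot, trap still shut (distance between bolus and drop_slot below 0.012 m and value of joint trap below 0.1 rad), for 0.3 s.
2. the bolus is in the bowl (horizontal distance between bolus and bowl below 0.05 m and z of bolus in the frame of bowl below 0.055 m), for 0.2 s.
At the end, for the whole second after the job is handed in: The bolus rests inside the bowl (centre within 50 mm of the bowl's axis and below its rim), the bowl is upright and within 30 mm of where it stood, and the trap is shut again (below 0.1 rad) (all of step 2 and z of bolus in the frame of bowl above 0 m and angle between bowl's own z axis and vertical below 0.1 rad and linear speed of bolus below 0.03 m/s and distance of bowl from where it was at the start of the episode below 0.03 m and value of joint trap below 0.1 rad); the robot touches nothing.
It fails at once if the robot touches the bolus (contact force between any of the fingers, the arm and bolus above 0.5 N).
It fails at once if the bowl is pushed away (distance of bowl from where it was at the start of the episode above 0.03 m).
It fails at once if a bystander is disturbed (distance of any of spray_bottle, tablet_jar, powder_jar, forceps, swab_pot from where it was at the start of the episode above 0.03 m).
It also fails if it takes over 64 s, if anything falls off the work surface, if the arm or the gripper's body presses on something with over 40 N, if the wrist force passes 120 N, or if a joint passes its speed limit or range.

ROBOT

A 6-joint arm with a two-finger parallel gripper is mounted at the origin on the work surface. World frame = base frame: x ahead of the robot, y to its left, z up, the work surface at z = 0. Lengths are in m, angles in rad, forces in N, time in s.
With the tool pointing down it reaches from about 0.375 to 0.9 m from the base axis. Payload 3.1 kg.
Tool frame: the origin (TCP) lies between the finger pads; the fingertips stand 8 mm ahead of it and the grasp point (between the pads) lies 11 mm behind it; z points along the fingers, y is the line along which they close (so a half turn about z gives the same grasp; the last joint's range is limited). The gripper opens to 87 mm and grips with 3 to 60 N. Pads are 19 mm wide; open, the fingers measure 117 mm over their backs; the gripper's body (75 mm by 190 mm) begins 51 mm behind the grasp point.
Start: joints at [0.95, 0.527, 1.433, -0, 1.181, -0.178], TCP at [0.268, 0.565, 0.231] pointing down, gripper open.
Joint ranges: [-3.08, 3.08], [-0.75, 2.2], [0.22, 2.44], [-1.43, 4.57], [0, 2.65], [-2.85, 2.85]. Speed limits (rad/s): [2.79, 2.79, 3.14, 3.14, 3.14, 3.14].

INTERFACE

Orientations are given as a unit quaternion [x, y, z, w].
In Python, from rig import robot, vision, job gives the robot as it stands.
- The arm moves only by the shell command python3 -m handwheel 'ROWS' [OPENING] [FORCE]. ROWS is JSON, a list of rows, each a list of 4 numbers: the shift along the tool's x, y, z as a fraction of full scale, then the turn about the tool's z as a fraction of full scale. A call has 1 to 20 rows; each row is the pose to reach, as a shift and turn from the pose commanded when the call began, along the tool's axes at that moment, turning the shorter way round; what a row does not reach only later rows make up. Full scale, the value 1, is 300 mm for a shift and 2 pi rad for a turn. A row lasts 1/12 s, in which the tool goes at most 41.7 mm and 7.16 degrees, less where a joint would pass 70% of its speed; a pose out of reach is approached as far as the arm can. A call with a number of a shift or a turn outside -1 to 1 is refused whole. A call with a gripper value outside its range is refused whole. OPENING is the opening in per cent of the stroke, from 0 (shut) to 100 (fully open), set as the call begins (- or left out, the last holds). The fingers move at their own pace and stop on an object; FORCE is the grip in N (left out, the last holds). Time passes only in rows, so rows that repeat a pose let the fingers close. It gives the time, the measured TCP pose, the force, the opening and the grip force at its end, in the units of the state.
- robot.get_obs(): the state, without advancing time (a new reading comes with each control period).
- vision.camera(name): name is "scene" or "top" or "wrist"; returns a dict with "frame" (384x512x3 uint8, red, green, blue), "K" (3x3 intrinsics, pixels), "k1" (the pictures are not rectified: a ray, as slopes to the right and down, at radius r is drawn at 1 + k1 r^2 times it, then the intrinsics apply), "cam_to_world" (4x4, takes a point from camera to world coordinates); the wrist camera has in their place "hand_eye" (4x4, takes a point from camera to tool coordinates, whose origin is the TCP and whose axes are the flange's). Camera axes: x right, y down, z forward; pixel columns grow to the right and rows downward; lengths in m; the calibration is good to about 2 mm. A picture is of the moment at which its call begins: read the wrist's pose just before it. There is no depth.
- job.hand_in(): hands the job in; it is judged then, once.
Trained networks look in the newest picture that a camera, given by its name, has taken for a name from the list of things; names that differ only in an ending like _2 or _b are one class to them, and where a whole thing is asked for, a point or a joint stands for the part that bears it (a point fixed in the world has none). Each returns a list of dicts, best first, with "conf" (0 to 1); they miss things now and then, are a little off and sometimes report something else, mostly with a low value. They report only what shows in the picture. A call takes as long as a camera call. They do not tell look-alikes from the thing itself.
- vision.look_for(camera, label): "point" ([row, column] in pixels, amid what is visible of it).
- vision.outline_of(camera, label): "mask" (384x512 bool, what is visible of it) and "point" ([row, column] in pixels, amid what is visible of it).
The state is a dict: "time": time; "q": joint angles; "joint_velocities": joint speeds; "joint_torque": joint torques, N m; "position": TCP position; "tool_rot": TCP orientation; "ft_force": force on the tool from outside, world axes, zero at the start; "moment": the same for the moment, N m; "grip_width": finger opening in m; "grip_force": force on a finger pad.
Only numpy, scipy, OpenCV 4.12 (cv2) and the standard library are available. Lean on these libraries where they do the work, as an engineer would, in place of code of your own. Each camera call takes 0.05 s, during which the arm holds its last target. There are 200 camera calls.

## Working session

There is one attempt and no reset: what is moved stays moved. The work goes in short steps, Python scripts to look and compute and a shell command to move; the robot and the scene stay as the last step left them, time stands still between calls to the robot, and variables do not carry over. Pictures are saved under pics/ and viewed, at most 10 in all, crops included, and the job is handed in when it is done.

```bash
ls; mkdir -p pics
cat > h.py <<'E'
import numpy as np, cv2
from scipy.spatial.transform import Rotation as R
from rig import robot, vision, job
def cam(n):
    o=robot.get_obs(); c=vision.camera(n)
    if 'cam_to_world' in c: c['T']=np.array(c['cam_to_world'])
    else:
        T=np.eye(4); T[:3,:3]=R.from_quat(o['tool_rot']).as_matrix(); T[:3,3]=o['position']
        c['T']=T@np.array(c['hand_eye'])
    return c
def proj(c,P):
    P=np.atleast_2d(P); T=np.linalg.inv(c['T']); p=P@T[:3,:3].T+T[:3,3]
    s=p[:,:2]/p[:,2:]; s=s*(1+c['k1']*(s**2).sum(1,keepdims=True))
    K=np.array(c['K']); return np.c_[s[:,0]*K[0,0]+K[0,2], s[:,1]*K[1,1]+K[1,2]]  # col,row
def ray(c,rc):
    K=np.array(c['K']); 
    D=np.array([c['k1'],0,0,0.])
    u=cv2.undistortPoints(np.array([[[rc[1],rc[0]]]],float),K,D)[0,0]
    return c['T'][:3,3], c['T'][:3,:3]@np.array([u[0],u[1],1])
def atz(c,rc,z):
    o,d=ray(c,rc); return o+d*(z-o[2])/d[2]
def tri(rs):
    A=np.zeros((3,3));b=np.zeros(3)
    for o,d in rs:
        d=d/np.linalg.norm(d);M=np.eye(3)-np.outer(d,d);A+=M;b+=M@o
    return np.linalg.solve(A,b)
def save(c,n): cv2.imwrite('pics/'+n,cv2.cvtColor(np.asarray(c['frame']),cv2.COLOR_RGB2BGR))
E
python3 - <<'E'
from h import *
cs={}
for n in ('scene','top'):
    c=cam(n);cs[n]=c;save(c,n+'0.png');print(n,c['T'][:3,3].round(3),c['k1'])
    for l in ['dispenser','deck','wheel','grip_bar','lever_pad','trap','bolus','bowl','spray_bottle','tablet_jar','powder_jar','forceps','swab_pot']:
        print(l,[(np.round(x['point']).tolist(),round(x['conf'],2)) for x in vision.look_for(n,l)])
a=cv2.imread('pics/scene0.png');b=cv2.imread('pics/top0.png')
E
```

```text
pics
scene [1.182 0.178 1.211] 0.03895526245845286
dispenser [([242.0, 216.0], 0.91)]
deck [([211.0, 217.0], 0.97)]
wheel [([184.0, 210.0], 0.93)]
grip_bar [([183.0, 212.0], 0.79)]
lever_pad [([160.0, 267.0], 0.72)]
trap [([164.0, 266.0], 0.86)]
bolus [([292.0, 164.0], 0.83), ([300.0, 207.0], 0.58)]
bowl []
spray_bottle [([243.0, 138.0], 0.96)]
tablet_jar [([265.0, 280.0], 0.89), ([199.0, 156.0], 0.5)]
powder_jar [([197.0, 154.0], 0.83), ([163.0, 266.0], 0.2)]
forceps [([112.0, 171.0], 0.52)]
swab_pot [([186.0, 384.0], 0.77), ([184.0, 212.0], 0.5)]
top [0.337 0.075 1.264] -0.0012106653858784129
dispenser [([233.0, 274.0], 0.8), ([310.0, 358.0], 0.28)]
deck [([174.0, 267.0], 0.82)]
wheel [([184.0, 279.0], 0.97)]
grip_bar [([182.0, 283.0], 0.74)]
lever_pad [([225.0, 232.0], 0.68), ([146.0, 336.0], 0.37)]
trap [([216.0, 232.0], 0.59)]
bolus [([122.0, 267.0], 0.74), ([123.0, 304.0], 0.68), ([162.0, 291.0], 0.6)]
bowl [([228.0, 285.0], 0.98)]
spray_bottle [([147.0, 334.0], 0.84), ([224.0, 233.0], 0.61)]
tablet_jar [([160.0, 213.0], 0.87)]
powder_jar [([199.0, 334.0], 0.74)]
forceps [([297.0, 355.0], 0.48)]
swab_pot [([255.0, 121.0], 0.58)]
```

Run:
```python
import cv2
a=cv2.imread('pics/scene0.png')[90:330,90:410];b=cv2.imread('pics/top0.png')[90:330,190:390]
cv2.imwrite('pics/s1.png',cv2.resize(a,None,fx=2.5,fy=2.5,interpolation=2));cv2.imwrite('pics/t1.png',cv2.resize(b,None,fx=2.5,fy=2.5,interpolation=2))
```

```text
(no output)
```

View pics/s1.png

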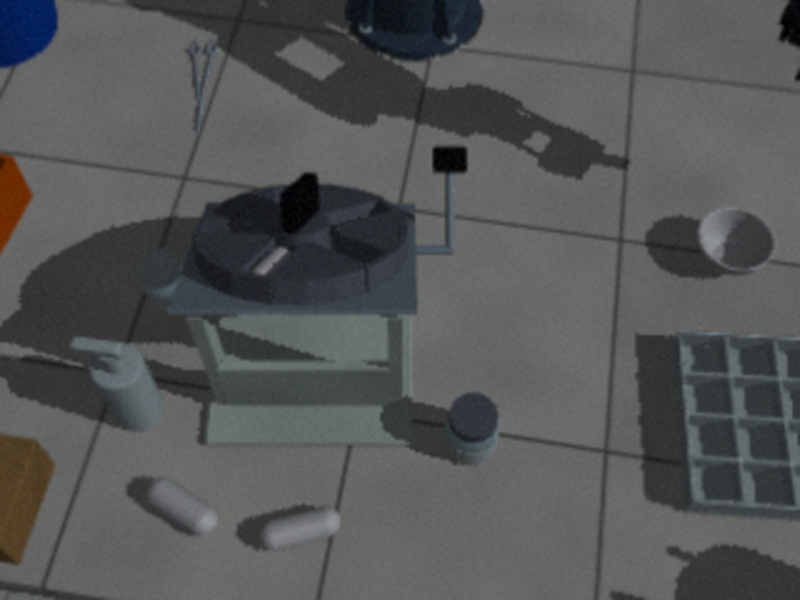

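View pics/t1.png

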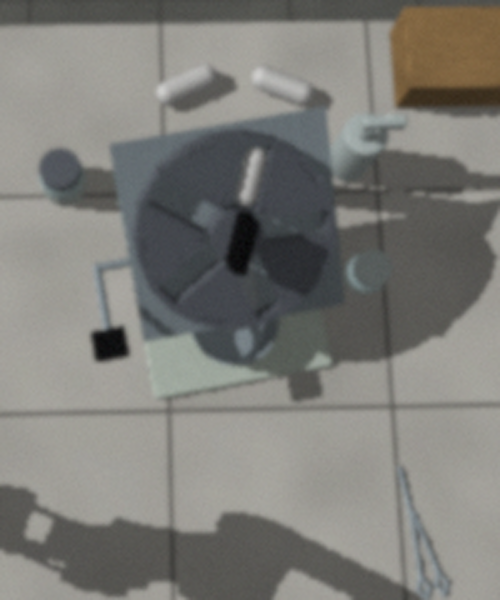

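The pictures show one bolus candidate in the wheel, at top (162,291). There are two larger look-alikes on the counter, at top (122,267) and (123,304), which match scene (292,164) and (300,207). The bolus in the pocket is the one I want. The lever pad is at top (228,234) and scene (154,270), and the bowl is under the low edge at top (228,285).

```bash
cat >> h.py <<'E'
from scipy.optimize import least_squares
RD=R.from_euler('y',-30,degrees=True).as_matrix()  # deck axes in carousel frame
def dk(p): return RD@np.array(p,float)+[0,0,.2]
def cw(x,p): c,s=np.cos(x[2]),np.sin(x[2]); return np.array([x[0]+c*p[0]-s*p[1],x[1]+s*p[0]+c*p[1],p[2]])
PAD=np.array([dk([-.022,0,-.01])[0]-.105*np.cos(np.radians(20)),.168,dk([-.022,0,-.01])[2]+.105*np.sin(np.radians(20))])
E
python3 - <<'E'
from h import *
c1=cam('scene');c2=cam('top')
obs=[(c2,dk([.125,.128,0]),(234,148)),(c2,dk([.125,-.128,0]),(320,133.2)),(c2,dk([-.125,-.128,0]),(327.2,210)),(c2,dk([-.125,.128,0]),(248,225.2)),
(c1,dk([.125,-.128,0]),(157.2,214.8)),(c1,dk([.125,.128,0]),(256.8,215.2)),(c1,dk([-.125,.128,0]),(255.5,172)),
(c2,PAD,(234,227.5)),(c1,PAD,(270,154)),
(c2,[-.165,.125,.012],(252,249)),(c2,[-.165,-.125,.012],(322,236.5))]
f=lambda x:np.concatenate([proj(c,cw(x,p))[0]-uv for c,p,uv in obs])
best=min((least_squares(f,[.5,0,y0],loss='soft_l1') for y0 in (-.3,0,.3)),key=lambda s:s.cost)
x=best.x;print(x,best.cost);print(f(x).reshape(-1,2).round(1))
np.save('x.npy',x)
for n,p in (('bar',dk([0,0,.085])),('bar73',dk([0,0,.07])),('pad',PAD),('slot',dk([-.073,0,.013]))): print(n,cw(x,p).round(3))
# bolus angle
for c,n in((c1,'scene'),(c2,'top')):
  for b in vision.look_for(n,'bolus'):
    o,d=ray(c,b['point']);Rw=R.from_euler('z',x[2]).as_matrix();n_=Rw@RD[:,2];p0=cw(x,dk([0,0,.013]))
    P=o+d*((p0-o)@n_)/(d@n_);q=(Rw@RD).T@(P-p0);print(n,b['conf'],q.round(3),np.degrees(np.arctan2(q[1],q[0])))
  m=vision.outline_of(n,'grip_bar')
  if m:
    m=m[0]['mask'];print(n,'bar',m.sum(),np.argwhere(m).mean(0),'pred',proj(c,cw(x,dk([0,0,.061]))))
o=robot.get_obs();print(o['position'],R.from_quat(o['tool_rot']).as_matrix().round(3),o['q'])
c=cam('top')
E
```

```text
[ 0.58743934 -0.03449972  0.17140958] 12.051034057626746
[[-1.1 -0.6]
 [-0.3 -1.4]
 [ 0.2  0.8]
 [-1.   0.9]
 [-0.8 -1.6]
 [-0.2 -2.3]
 [-0.3 -1.5]
 [-0.4 -0.2]
 [-0.8  0.1]
 [-1.1 -2.7]
 [ 0.4 -4. ]]
bar [ 0.546 -0.042  0.274]
bar73 [ 0.553 -0.04   0.261]
pad [0.448 0.112 0.216]
slot [ 0.519 -0.046  0.175]
scene 0.87 [ 0.439 -0.055  0.   ] -7.125529582242922
scene 0.53 [ 0.051 -0.024 -0.   ] -24.680389165571434
scene bar 3338 [186.87777112 210.28130617] pred [[209.55959964 170.33755365]]
top 0.75 [ 0.166 -0.077 -0.   ] -24.841183940144738
top 0.68 [ 0.059 -0.029 -0.   ] -26.376523917440057
top 0.67 [ 0.178  0.031 -0.   ] 9.787921224284446
top 0.48 [ 0.097  0.192 -0.   ] 63.08295343843092
top 0.17 [-0.096  0.165 -0.   ] 120.34654466212423
top bar 4042 [181.86590797 282.89064819] pred [[286.1644902  186.44618641]]
[0.26776208 0.56471617 0.2305436 ] [[-0.904  0.428 -0.   ]
 [ 0.428  0.904 -0.   ]
 [ 0.    -0.    -1.   ]] [ 9.49484672e-01  5.27511340e-01  1.43269318e+00  3.58556128e-06
  1.18140017e+00 -1.78510002e-01]
```

```bash
Z='[0,0,-0.567,0]'; python3 -m handwheel '[[0,0,-0.567,0],[0,0,-0.567,0],[0,0,-0.567,0],[0,0,-0.567,0],[-0.859,-0.711,-0.567,-0.019],[-0.859,-0.711,-0.567,-0.019],[-0.859,-0.711,-0.567,-0.019],[-0.859,-0.711,-0.567,-0.019],[-0.859,-0.711,-0.567,-0.019],[-0.859,-0.711,-0.567,-0.019],[-0.859,-0.711,-0.567,-0.019],[-0.859,-0.711,-0.567,-0.019],[-0.859,-0.711,-0.567,-0.019],[-0.859,-0.711,-0.567,-0.019]]' 50 20
```

```text
time: 2.92
position: [0.4102, 0.2597, 0.4008]
tool_rot: [0.164, 0.987, 0.0, 0.0]
ft_force: [0.2, -0.8, -0.2]
grip_width: 0.0436
grip_force: 0.0
```

```bash
python3 -m handwheel '[[-0.77,-0.797,0,0],[-0.77,-0.797,0,0],[-0.77,-0.797,0,0],[-0.77,-0.797,0,0],[-0.77,-0.797,0,0],[-0.77,-0.797,0,0],[-0.77,-0.797,0,0],[-0.77,-0.797,0,0],[-0.77,-0.797,0,0],[-0.77,-0.797,0,0],[-0.77,-0.797,0,0]]'
python3 - <<'E'
from h import *
x=np.load('x.npy');c=cam('wrist');save(c,'w0.png')
im=cv2.imread('pics/w0.png')
a=np.radians(-25)
L=[[0,0,.085],[.032*np.cos(a),.032*np.sin(a),.085],[-.032*np.cos(a),-.032*np.sin(a),.085],[.067*np.cos(a),.067*np.sin(a),.013]]
for t in np.arange(0,2*np.pi,.2): L.append([.12*np.cos(t),.12*np.sin(t),.03])
for p in L+[[.125,.128,0],[-.125,.128,0],[.125,-.128,0],[-.125,-.128,0]]:
    u=proj(c,cw(x,dk(p)))[0]; cv2.circle(im,tuple(int(v) for v in u),2,(0,0,255),-1)
cv2.imwrite('pics/w0.png',im)
E
```

```text
time: 3.83
position: [0.552, -0.0368, 0.4002]
tool_rot: [0.16, 0.987, 0.001, -0.001]
ft_force: [0.2, 0.7, -0.4]
grip_width: 0.0439
grip_force: 0.0
```

View pics/w0.png

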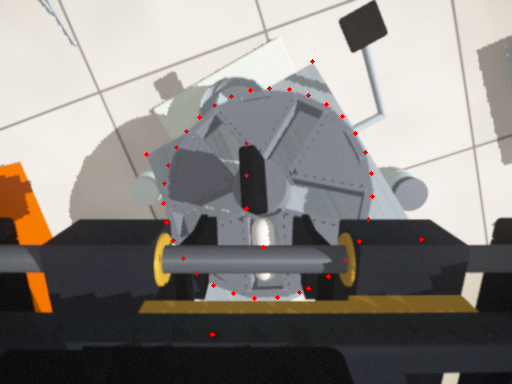

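The projected carousel outline, bar and bolus match the close view to a few pixels. The bar is at (250,178), the bolus at (263,248) and the lever pad at (362,27). I'll go down over the bar with the fingers straddling it.

```bash
python3 -m handwheel '[[0,0,0.12,0],[0,0,0.24,0],[0,0,0.36,0],[0,0,0.36,0],[0,0,0.40,0],[0,0,0.44,0],[0,0,0.477,0],[0,0,0.477,0],[0,0,0.477,0]]'
python3 -c "
from h import *
c=vision.camera('wrist');print(np.array(c['hand_eye']).round(3))"
```

```text
time: 4.63
position: [0.5526, -0.0374, 0.259]
tool_rot: [0.16, 0.987, 0.0, 0.001]
ft_force: [0.3, -0.1, -0.8]
grip_width: 0.0437
grip_force: 0.0
[[-0.    -0.964 -0.266  0.072]
 [ 1.     0.    -0.001  0.001]
 [ 0.001 -0.266  0.964 -0.154]
 [ 0.     0.     0.     1.   ]]
```

```bash
python3 -m handwheel '[[0,-0.01,0,0.01],[0,-0.01,0,0.02],[0,-0.01,0,0.03],[0,-0.01,0,0.04],[0,-0.01,0,0.05],[0,-0.01,0,0.06],[0,-0.01,0,0.07],[0,-0.01,0,0.08],[0,-0.01,0,0.09],[0,-0.01,0,0.10],[0,-0.01,0,0.11],[0,-0.01,0,0.12],[0,-0.01,0,0.13],[0,-0.01,0,0.14],[0,-0.01,0,0.15],[0,-0.01,0,0.16],[0,-0.01,0,0.17],[0,-0.01,0,0.18],[0,-0.01,0,0.19],[0,-0.01,0,0.20]]'
python3 - <<'E'
from h import *
cs=cam('scene');save(cs,'s2.png');ct=cam('top');save(ct,'t2.png')
a=cv2.imread('pics/s2.png')[110:270,120:320];b=cv2.imread('pics/t2.png')[110:270,190:390]
cv2.imwrite('pics/m2.png',cv2.resize(np.hstack([a,b]),None,fx=2,fy=2,interpolation=2))
E
```

```text
time: 6.35
position: [0.5524, -0.0393, 0.2601]
tool_rot: [0.711, 0.703, 0.002, 0.0]
ft_force: [-0.1, 3.3, 4.1]
grip_width: 0.0434
grip_force: 6.8
```

View pics/m2.png

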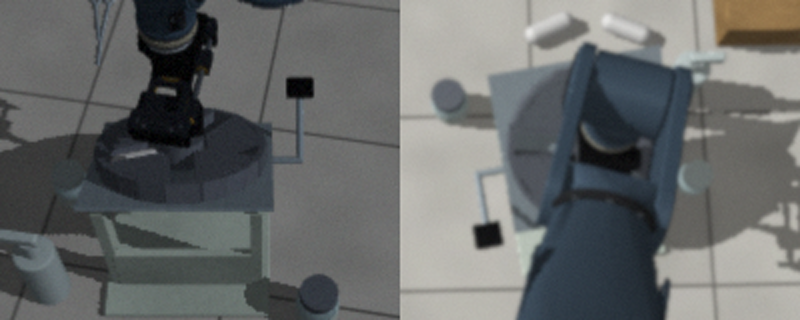

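The bolus has moved clockwise with the wheel, now at scene (187,186). I'll keep turning.

```bash
python3 -m handwheel '[[0,0,0,0.01],[0,0,0,0.02],[0,0,0,0.03],[0,0,0,0.04],[0,0,0,0.05],[0,0,0,0.06],[0,0,0,0.07],[0,0,0,0.08],[0,0,0,0.09],[0,0,0,0.10],[0,0,0,0.11],[0,0,0,0.12],[0,0,0,0.13],[0,0,0,0.14],[0,0,0,0.15],[0,0,0,0.16],[0,0,0,0.17],[0,0,0,0.18],[0,0,0,0.19],[0,0,0,0.20]]'
cat > look.py <<'E'
from h import *
import sys
x=np.load('x.npy')
Rw=R.from_euler('z',x[2]).as_matrix();n_=Rw@RD[:,2];p0=cw(x,dk([0,0,.013]))
for n in ('scene','top','wrist'):
  c=cam(n);save(c,sys.argv[1]+n+'.png')
  for b in vision.look_for(n,'bolus'):
    o,d=ray(c,b['point'])
    P=o+d*((p0-o)@n_)/(d@n_);q=(Rw@RD).T@(P-p0)
    if np.hypot(q[0],q[1])<.12: print(n,round(b['conf'],2),np.round(b['point']),q.round(3),np.degrees(np.arctan2(q[1],q[0])).round(1))
E
python3 look.py a
```

```text
time: 8.12
position: [0.5494, -0.0417, 0.2583]
tool_rot: [0.988, 0.152, -0.002, 0.0]
ft_force: [-4.3, -0.1, 2.2]
grip_width: 0.0437
grip_force: 5.1
top 0.54 [194. 301.] [-0.048 -0.049 -0.   ] -134.5
wrist 0.64 [225. 319.] [-0.054 -0.056 -0.   ] -134.2
wrist 0.53 [121. 263.] [0.036 0.003 0.   ] 5.1
```

```bash
python3 -m handwheel '[[0,0,0,0.01],[0,0,0,0.02],[0,0,0,0.03],[0,0,0,0.04],[0,0,0,0.05],[0,0,0,0.06],[0,0,0,0.07],[0,0,0,0.08],[0,0,0,0.09],[0,0,0,0.10],[0,0,0,0.11],[0,0,0,0.12],[0,0,0,0.12],[0,0,0,0.10],[0,0,0,0.08],[0,0,0,0.06],[0,0,0,0.04],[0,0,0,0.02],[0,0,0,0.021],[0,0,0,0.021]]'
python3 look.py b
```

```text
time: 10.08
position: [0.5525, -0.0418, 0.2579]
tool_rot: [0.996, 0.085, 0.001, 0.001]
ft_force: [-0.2, -0.9, 0.6]
grip_width: 0.0434
grip_force: 0.0
wrist 0.47 [234. 275.] [-0.074 -0.019  0.   ] -165.8
```

View pics/bwrist.png

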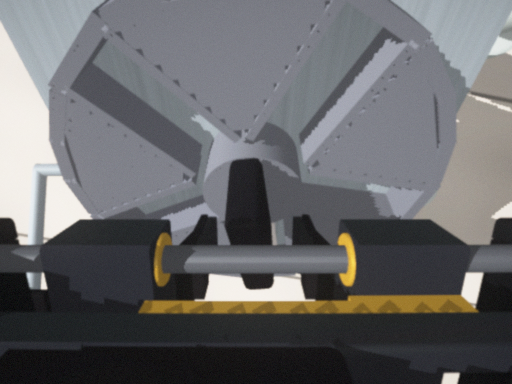

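The bar at (250,220) sits between the fingers and is close to aligned. Squeezing it at the carousel's yaw will finish the alignment.

```bash
python3 -m handwheel '[[0,0,0,0],[0,0,0,0],[0,0,0,0],[0,0,0,0],[0,0,0,0],[0,0,0,0],[0,0,0,0],[0,0,0,0],[0,0,0,0],[0,0,0,0]]' 0 15
python3 -m handwheel '[[0,0,0,0],[0,0,0,0],[0,0,0,0],[0,0,0,0],[0,0,0,0],[0,0,0,0],[0,0,-0.3,0],[0,0,-0.4,0],[0,0,-0.5,0],[0,0,-0.5,0],[0,0,-0.5,0],[0,0,-0.5,0]]' 60 15
python3 look.py c
python3 - <<'E'
import cv2
from h import *
x=np.load('x.npy')
print(R.from_quat(robot.get_obs()['tool_rot']).as_matrix().round(3))
a=cv2.imread('pics/cscene.png')[110:270,120:320]
c=vision.camera('wrist');w=cv2.imread('pics/cwrist.png')
cc=cam('wrist')
for p in ([-.073,0,.013],[-.032,0,.03],[-.11,0,.03],[.032,0,.085],[-.032,0,.085]):
    u=proj(cc,cw(x,dk(p)))[0];cv2.circle(w,tuple(int(v) for v in u),2,(0,0,255),-1)
cv2.imwrite('pics/m3.png',cv2.resize(w,(640,480)))
E
```

```text
time: 11.22
position: [0.5514, -0.0403, 0.2577]
tool_rot: [0.996, 0.086, 0.0, -0.001]
ft_force: [1.9, 5.2, 1.0]
grip_width: 0.0193
grip_force: 14.2
time: 12.22
position: [0.5519, -0.0417, 0.4094]
tool_rot: [0.996, 0.086, 0.002, 0.001]
ft_force: [-0.1, -0.6, -1.3]
grip_width: 0.0522
grip_force: 0.0
wrist 0.26 [123. 250.] [ 0.023  0.004 -0.   ] 10.7
[[ 0.985  0.172 -0.003]
 [ 0.172 -0.985  0.001]
 [-0.003 -0.001 -1.   ]]
```

View pics/m3.png

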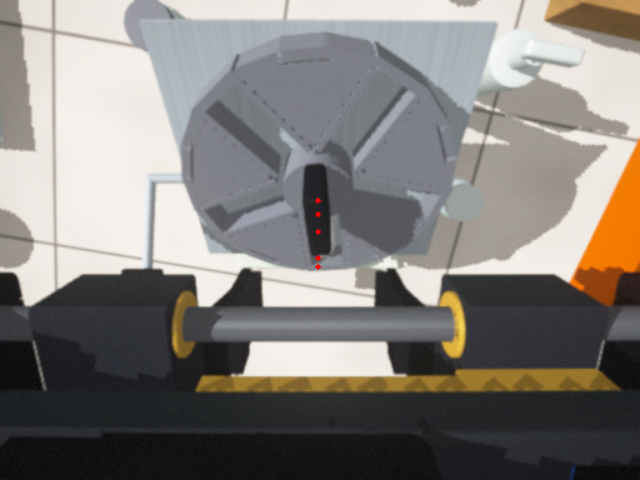

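The bar is aligned with the downhill direction, centred at (317,210) and gripped at 19 mm width. Next I'll move over to the lever, which also clears the top camera's view for a check.

```bash
python3 -m handwheel '[[-0.253,-0.57,0,0],[-0.253,-0.57,0,0],[-0.253,-0.57,0,0],[-0.253,-0.57,0,0],[-0.253,-0.57,0,0],[-0.253,-0.57,0,0],[-0.253,-0.57,0,0],[-0.253,-0.57,0,0],[-0.253,-0.57,0.3,0],[-0.253,-0.57,0.35,0],[-0.253,-0.57,0.35,0],[-0.253,-0.57,0.35,0],[-0.253,-0.57,0.35,0]]' 0 15
python3 look.py d
python3 - <<'E'
import cv2
from h import *
x=np.load('x.npy')
w=[]
for n in('scene','top'):
    cc=cam(n);f=cv2.imread(f'pics/d{n}.png')
    o=(110,120) if n=='scene' else (110,190)
    w.append(cv2.resize(f[o[0]:o[0]+160,o[1]:o[1]+160],None,fx=2.5,fy=2.5,interpolation=2))
    print(n,'slot pred',proj(cc,cw(x,dk([-.073,0,.013]))),(proj(cc,cw(x,dk([-.073,0,.013])))-o[::-1])*2.5)
cv2.imwrite('pics/m4.png',np.hstack(w))
E
```

```text
time: 13.7
position: [0.4477, 0.1129, 0.3018]
tool_rot: [0.996, 0.085, -0.001, 0.0]
ft_force: [0.2, 0.7, 1.6]
grip_width: 0.0004
grip_force: 0.0
top 0.72 [209. 288.] [-0.088 -0.005 -0.   ] -177.1
wrist 0.63 [138. 444.] [-0.071 -0.008  0.   ] -173.5
scene slot pred [[212.30766803 174.23275114]] [[230.76917007 160.58187785]]
top slot pred [[286.11851128 204.40948882]] [[240.2962782  236.02372204]]
```

View pics/m4.png

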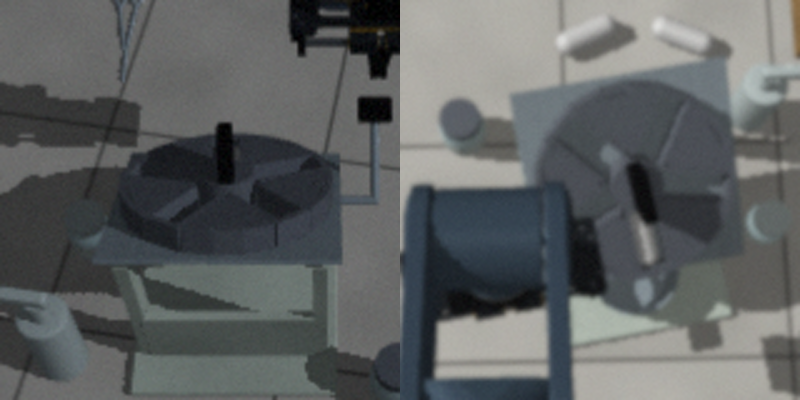

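Run:
```python
from h import *
x=np.load('x.npy');Rw=R.from_euler('z',x[2]).as_matrix()@RD
cc=cam('wrist')
b=vision.outline_of('wrist','bolus')
save(cc,'w5.png');im=cv2.imread('pics/w5.png')
def back(uv,z):
    o,d=ray(cc,uv[::-1]);p0=cw(x,dk([0,0,z]));n=Rw[:,2];P=o+d*((p0-o)@n)/(d@n);return Rw.T@(P-p0)
for k in b:
    pts=np.argwhere(k['mask']);r,w=cv2.fitLine(pts[:,::-1].astype(np.float32),cv2.DIST_L2,0,.01,.01).ravel()[2:],0
    q=np.array([back((p[1],p[0]),.02) for p in pts[::3]]);print(k['conf'],q.min(0).round(3),q.max(0).round(3),q.mean(0).round(3))
for p in [[-.073,0,.013]]+[[sx*.125,s*.128,0] for sx in(1,-1) for s in (1,-1)]+[[-.11,s*.017,.03] for s in(1,-1)]+[[-.032,s*.017,.03] for s in(1,-1)]+[[0,0,.085]]+[[.12*np.cos(t),.12*np.sin(t),.03] for t in np.arange(2.6,3.8,.15)]:
    u=proj(cc,cw(x,dk(p)))[0];cv2.circle(im,tuple(int(v) for v in u),1,(0,0,255),-1)
cv2.imwrite('pics/m5.png',cv2.resize(im[40:240,252:512],None,fx=3,fy=3,interpolation=2))
```

```text
0.92 [-0.106 -0.014 -0.   ] [-0.034  0.012  0.   ] [-0.068 -0.003  0.   ]
```

View pics/m5.png

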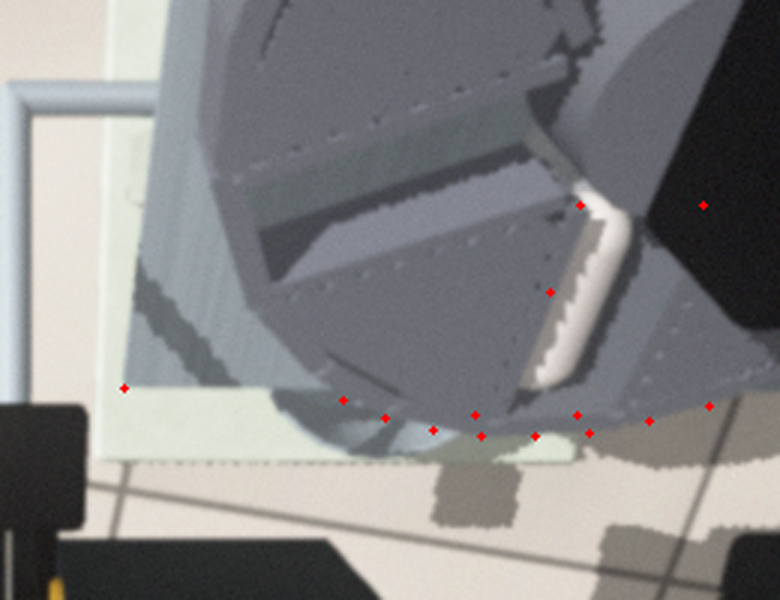

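The bolus is in the pocket at the slot but still about 3–6 mm short, about 4°. The 19.3 mm grip width on an 18 mm bar points to the same lag. I'll squeeze again harder with a degree or so of extra turn.

```bash
python3 -m handwheel '[[0,0,-0.35,0],[0,0,-0.35,0],[0,0,-0.35,0],[0.253,0.565,-0.35,0.004],[0.253,0.565,-0.35,0.004],[0.253,0.565,-0.35,0.004],[0.253,0.565,-0.35,0.004],[0.253,0.565,-0.35,0.004],[0.253,0.565,-0.35,0.004],[0.253,0.565,-0.35,0.004],[0.253,0.565,-0.2,0.004],[0.253,0.565,-0.1,0.004],[0.253,0.565,0.0,0.004],[0.253,0.565,0.05,0.004],[0.253,0.565,0.1,0.004],[0.253,0.565,0.147,0.004],[0.253,0.565,0.147,0.004],[0.253,0.565,0.147,0.004]]' 50 45
python3 -m handwheel '[[0,0,0,0],[0,0,0,0],[0,0,0,0],[0,0,0,0],[0,0,0,0],[0,0,0,0],[0,0,0,0],[0,0,0,0],[0,0,0,0],[0,0,0,0]]' 0 45
```

```text
time: 15.7
position: [0.5501, -0.0385, 0.2584]
tool_rot: [0.997, 0.075, -0.001, -0.0]
ft_force: [-0.1, -0.2, 0.4]
grip_width: 0.0435
grip_force: 0.0
time: 16.53
position: [0.5509, -0.0403, 0.2589]
tool_rot: [0.997, 0.074, -0.0, 0.0]
ft_force: [-2.7, -2.2, 5.5]
grip_width: 0.0175
grip_force: 44.9
```

```bash
python3 -m handwheel '[[0,0,0,0],[0,0,0,0],[0,0,0,0],[0,0,0,0],[0,0,0,0],[0,0,-0.2,0],[0,0,-0.4,0],[0,0,-0.5,0],[0,0,-0.5,0],[0,0,-0.5,0]]' 60 15
python3 -m handwheel '[[-0.264,-0.555,0,0],[-0.264,-0.555,0,0],[-0.264,-0.555,0,0],[-0.264,-0.555,0,0],[-0.264,-0.555,0,0],[-0.264,-0.555,0,0],[-0.264,-0.555,0,0],[-0.264,-0.555,0.3,0],[-0.264,-0.555,0.35,0],[-0.264,-0.555,0.35,0],[-0.264,-0.555,0.35,0]]' 0 15
python3 - <<'E'
from h import *
x=np.load('x.npy');Rw=R.from_euler('z',x[2]).as_matrix()@RD
cc=cam('wrist');save(cc,'w6.png')
def back(uv,z):
    o,d=ray(cc,uv[::-1]);p0=cw(x,dk([0,0,z]));n=Rw[:,2];P=o+d*((p0-o)@n)/(d@n);return Rw.T@(P-p0)
for k in vision.outline_of('wrist','bolus'):
    pts=np.argwhere(k['mask']);q=np.array([back((p[1],p[0]),.02) for p in pts[::3]]);print(k['conf'],q.min(0).round(3),q.max(0).round(3),q.mean(0).round(3))
for k in vision.look_for('wrist','lever_pad'): print(k['conf'],k['point'],atz(cc,k['point'],.216).round(3))
im=cv2.imread('pics/w6.png')
for p in (cw(x,dk([-.073,0,.013])),cw(x,PAD)):
    cv2.circle(im,tuple(int(v) for v in proj(cc,p)[0]),2,(0,0,255),-1)
cv2.imwrite('pics/m6.png',cv2.resize(im,(768,576)))
E
```

```text
time: 17.37
position: [0.5541, -0.0405, 0.4156]
tool_rot: [0.997, 0.074, 0.007, 0.002]
ft_force: [0.0, -0.3, -0.4]
grip_width: 0.0522
grip_force: 0.0
time: 18.28
position: [0.4453, 0.1118, 0.2983]
tool_rot: [0.997, 0.073, -0.006, -0.0]
ft_force: [-0.4, -0.6, 0.0]
grip_width: 0.0008
grip_force: 0.0
0.59 [-0.106 -0.007 -0.   ] [-0.033  0.015  0.   ] [-0.067  0.003  0.   ]
0.56 [170.7, 253.3] [0.465 0.116 0.216]
```

View pics/m6.png

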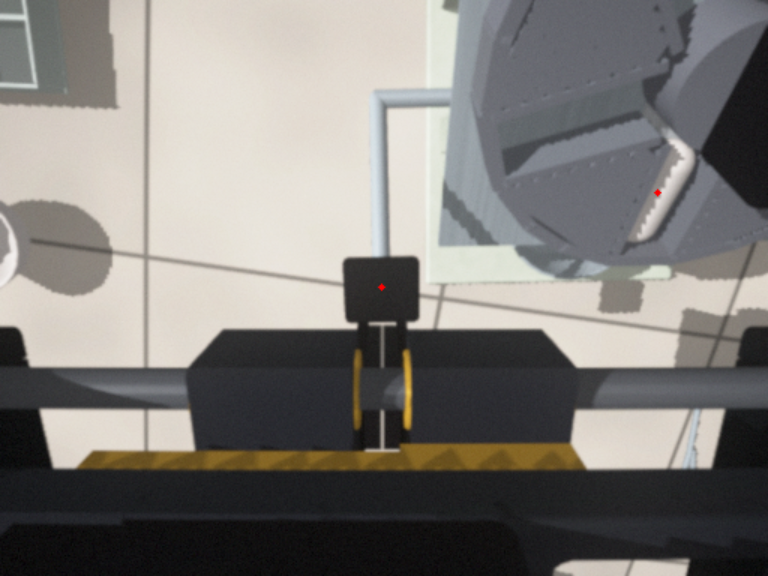

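The bolus at (665,190) now lies on the predicted slot point. The pad sits at its predicted centre, (381,288), under the shut fingers. Pressing the lever.

```bash
python3 -m handwheel '[[0.005,0,0.12,0],[0.005,0,0.22,0],[0.005,0,0.26,0],[0.005,0,0.29,0],[0.005,0,0.32,0],[0.005,0,0.35,0],[0.005,0,0.38,0],[0.005,0,0.41,0],[0.005,0,0.44,0],[0.005,0,0.455,0],[0.005,0,0.455,0],[0.005,0,0.455,0],[0.005,0,0.455,0],[0.005,0,0.455,0],[0.005,0,0.455,0],[0.005,0,0.455,0],[0.005,0,0.455,0]]'
python3 - <<'E'
from h import *
for n in('wrist','top'):
    cc=cam(n);save(cc,'p'+n+'.png')
    print(n,[(k['conf'],np.round(k['point'])) for k in vision.look_for(n,'bolus')],'bowl',[(k['conf'],np.round(k['point'])) for k in vision.look_for(n,'bowl')])
E
```

```text
time: 19.85
position: [0.4533, 0.1135, 0.1708]
tool_rot: [0.997, 0.074, 0.005, 0.0]
ft_force: [-3.4, 0.8, 30.6]
grip_width: 0.0009
grip_force: 15.5
wrist [] bowl [(0.61, array([227., 423.]))]
top [(0.77, array([122., 263.])), (0.62, array([125., 304.])), (0.41, array([226., 286.]))] bowl []
```

The lever is at its end stop (30 N), and the top camera sees a bolus at (226,286), inside the bowl. Releasing the lever and checking.

```bash
python3 -m handwheel '[[0,0,-0.05,0],[0,0,-0.1,0],[0,0,-0.15,0],[0,0,-0.2,0],[0,0,-0.25,0],[0,0,-0.35,0],[0,0,-0.45,0],[0,0,-0.6,0],[0,0,-0.6,0],[0,-0.3,-0.6,0],[0,-0.3,-0.6,0],[0,-0.3,-0.6,0],[0,-0.3,-0.6,0],[0,-0.3,-0.6,0],[0,-0.3,-0.6,0]]'
python3 - <<'E'
from h import *
w=[]
for n in('wrist','top'):
    cc=cam(n);save(cc,'e'+n+'.png')
    print(n,[(k['conf'],np.round(k['point'])) for k in vision.look_for(n,'bolus')],'bowl',[(k['conf'],np.round(k['point'])) for k in vision.look_for(n,'bowl')],'pad',[(k['conf'],np.round(k['point'])) for k in vision.look_for(n,'lever_pad')], proj(cc,cw(np.load('x.npy'),PAD)))
a=cv2.imread('pics/ewrist.png');b=cv2.imread('pics/etop.png')[180:280,200:333]
cv2.imwrite('pics/m7.png',cv2.resize(np.vstack([a[:300],cv2.resize(b,(512,384))]),(448,598)))
E
```

```text
time: 21.4
position: [0.4366, 0.2015, 0.3464]
tool_rot: [0.997, 0.074, -0.0, 0.0]
ft_force: [0.5, 0.6, -0.2]
grip_width: 0.0003
grip_force: 0.0
wrist [(0.69, array([156.,  66.]))] bowl [(0.86, array([171., 420.]))] pad [(0.84, array([155., 348.]))] [[346.91453501 183.02947615]]
top [(0.82, array([125., 266.])), (0.49, array([123., 302.])), (0.4, array([227., 284.]))] bowl [(0.66, array([229., 281.])), (0.41, array([180., 280.])), (0.4, array([236., 284.]))] pad [] [[233.57674235 227.29919757]]
```

View pics/m7.png

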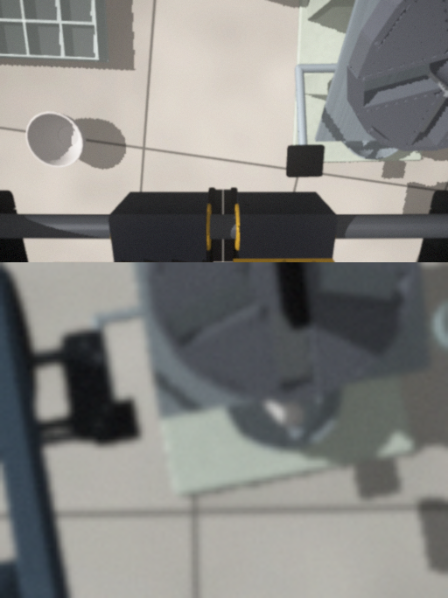

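Run:
```python
from h import *
for n in ('top0','dtop','etop'):
    g=cv2.imread(f'pics/{n}.png',0)
    print(n,'bowl\n',g[216:242:2,272:304:2],'\nslot\n',g[198:214:3,278:296:2])
```

```text
top0 bowl
 [[ 66  66  70  69  72  70  71  71  69  70  56  58  75  71  70  77]
 [ 69  67  66  63  66  69  70  72  71  68  68  74  72  63  65  80]
 [ 82  78  71  69  70  72  73  75  84  74  71  87  67  59  65  85]
 [ 82  77  71  69  74  75  94 114 122  90  71  77  58  58  67  84]
 [ 75  72  71  69  71  73 110 127 127 112  73  66  59  59  71  86]
 [ 71  72  72  72  71  74 108 127 125 113  76  64  61  80  85  88]
 [ 71  71  69  70  72  72  93 125 126 112  71  61  85 101  90  86]
 [ 83  70  69  73  70  71  77 112 122  90  70  90 106  94  88  85]
 [132 101  76  71  69  69  69  88  87  71  89 109  95  90  88  88]
 [159 152 134 109  90  83  74  77  78  75  85  90  90  89  87  88]
 [160 161 161 155 149 139 131 119 112  97  93  92  87  91  92  88]
 [160 163 163 161 163 163 160 162 157 143 123 120 116  98  94  88]
 [160 162 161 161 163 161 163 164 162 159 154 149 140 119 114 102]] 
slot
 [[71 66 45 22 17 36 69 73 80]
 [71 70 69 68 67 71 71 67 65]
 [69 69 71 69 71 74 71 67 64]
 [71 73 69 70 70 74 71 69 67]
 [69 72 71 72 69 72 69 70 64]
 [70 70 72 70 72 71 67 63 49]]
dtop bowl
 [[ 64  74  78  77 
[... 1466 characters left out ...]
2 143 111 101  86  76  72  70  87  95  99]
 [ 77  84  81  79  80  94 107 108  96  82  75  71  96 115 103 100]
 [ 90  83  81  81  78  82  81 118 121  87  79 101 121 104  98 102]
 [148 116  87  80  80  79  78  95  99  77 102 121 104  99 101 100]
 [176 169 150 123 105  90  78  85  85  87  95 102 102 100 101  99]
 [179 176 178 174 166 155 144 135 126 106 102 101 100 102 103 102]
 [180 178 180 179 180 180 177 180 175 158 137 136 128 110 106  99]
 [177 178 178 177 179 181 180 181 178 177 170 165 156 134 125 111]] 
slot
 [[77 82 82 75 40 22 27 53 55]
 [77 80 85 82 81 76 80 80 77]
 [80 78 80 81 83 81 78 82 76]
 [77 79 79 80 83 82 78 85 81]
 [79 76 80 81 78 80 81 77 79]
 [77 78 80 80 79 79 71 69 82]]
```

The pocket is empty, the bolus is inside the bowl, the bowl's rim hasn't moved, and the pad is back up.

```bash
python3 -c "
from rig import job
print(job.hand_in())"
```

```text
the job is handed in; nothing more can be done
None
```

I turned the wheel until the loaded pocket lay over the drop slot and tipped the bolus into the bowl. In the last pictures it lay in the bowl, which had not moved, and the lever was back up. The job is handed in at about 22 s; no verdict came back.

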